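# Hold a lug bracket home in the corner of a drill jig

### The job

Hold the aluminium lug bracket in the corner of the drill jig, ready for the square end of its foot to be drilled. Set it flat on the jig's plate with the square end towards the end fence and still clear of the sprung ejector pin, bring the side of its foot to bear on the long fence, then slide it along that fence under the drill bush, pushing the ejector pin right in, until the foot bears on both fences at once. Finish while still gripping the bracket and pressing it into the corner (the pin throws it out if you let go), and leave the bottle, the tin and the wooden ring clamp beside the work alone.

Things in the scene. Friction and masses are not known exactly. Their poses are not given: they have to be found in the camera images.
- bracket: Loose aluminium bracket, about 0.2 kg: foot 76 x 48 x 12 mm (along x, y, z), square at its +x end, rounded (radius 24 mm) and drilled at its -x end, with an upright lug in the middle. Origin: centre of the underside of the foot, straight below the lug, z up; the foot reaches 38 mm each way in x and 24 mm each way in y. Its +x goes to the jig's +x.
- lug (a point): Centre of the 16 mm bore (along y) in the bracket's lug, 38 mm above the bracket's origin; axes as the bracket's. The lug is 36 mm wide along x, 12 mm thick along y, and its round top is 56 mm above the underside. Grip it here from above, fingers closing along y.
- foot_corner (a point): Lower corner of the foot at its square end, at (38, 24, 0) mm in the bracket's frame; axes as the bracket's. With the bracket home it coincides with jig_corner.
- jig: Drill jig, fixed: steel plate 150 x 120 x 14 mm, origin in the centre of its underside, with an inside corner of two steel fences, each 15 mm high above the plate. Home, the bracket's origin lies at (7, 16, 14) mm in the jig's frame.
- jig_corner (a point): Point on top of the plate (14 mm above the bench) where the two fence faces would meet, at (45, 40, 14) mm in the jig's frame; axes as the jig's.
- long_fence: The long fence, 102 x 14 x 15 mm, along the jig's x; origin in its middle, axes as the jig's. Its working face looks to -y and lies at y = +40 mm in the jig's frame, from x = -65 to +37 mm.
- end_fence: The end fence, 16 x 84 x 15 mm, along the jig's y; origin in its middle, axes as the jig's. Its working face looks to -x and lies at x = +45 mm in the jig's frame.
- ejector_nose (a point): Tip of the sprung ejector pin (diameter 7 mm), which stands 8 mm out of the end fence along -x of the jig at rest, 24 mm from the long fence's face and 6.5 mm above the plate.
- ejector (a joint): How far the ejector pin is pushed in (m): 0 at rest, 0.008 when its nose is flush with the end fence, stop at 0.010. The spring pushes back with 3 N at rest and 5 N when flush.
- flux_bottle: Bystander: white plastic bottle with a red nozzle, 40 x 40 x 118 mm, origin under its centre. Leave it alone.
- tin_pumice: Bystander: round tin, 63 mm across, 32 mm high, origin under its centre. Leave it alone.
- ring_clamp: Bystander: wooden ring clamp, 124 x 31 x 28 mm, long along x, origin under its centre. Leave it alone.
- bush (a point): Centre of the top of the drill bush, 27 mm above the plate, at (37, 16, 41) mm in the jig's frame. The bush sits in a steel leaf, 30 mm wide and 8 mm thick, that is screwed on the end fence and overhangs the plate by 16 mm, its underside 15 mm above the plate (3 mm over the bracket's foot): the foot slides in under it along x, it cannot come down from above.

How it is judged:
On the way:
1. The bracket stands flat on the jig's plate, square end towards the end fence, its foot bearing on the long fence with at least 1 N, the ejector pin still out (contact force between bracket and long_fence above 1 N and value of joint ejector below 0.001 m and distance between foot_corner and jig_corner below 0.07 m and z of foot_corner in the frame of jig_corner below 0.003 m and y of foot_corner in the frame of jig_corner above -0.004 m and angle between bracket's own z axis and vertical below 0.08 rad), for 0.2 s.
At the end, for the whole second after the job is handed in: The gripper holds the bracket still with its foot flat on the plate (within 3 mm, tilt under 0.06 rad), square with the fences (0.05 rad), its foot corner within 3 mm of the jig's corner, bearing on the long fence and on the end fence with at least 1 N each, the ejector pin pushed in at least 7 mm (contact force between bracket and long_fence above 1 N and contact force between bracket and end_fence above 1 N and contact force between the fingers and bracket above 2 N and value of joint ejector above 0.007 m and horizontal distance between foot_corner and jig_corner below 0.003 m and z of foot_corner in the frame of jig_corner below 0.003 m and angle between bracket's own z axis and vertical below 0.06 rad and angle between the x axis of bracket and the x axis of jig, either way round below 0.05 rad and linear speed of bracket below 0.01 m/s); the arm keeps its last pose, push and grip.
It fails at once if The ejector pin is pushed in (over 3 mm) while the bracket is not along the long fence (over 5 mm off it) (value of joint ejector above 0.003 m and (y of foot_corner in the frame of jig_corner below -0.005 m or distance between foot_corner and jig_corner above 0.03 m)).
It fails at once if A bystander is disturbed (moved over 20 mm) (distance of any of flux_bottle, tin_pumice, ring_clamp from where it was at the start of the episode above 0.02 m).
It also fails if it takes over 64 s, if anything falls off the work surface, if the arm or the gripper's body presses on something with over 40 N, if the wrist force passes 120 N, or if a joint passes its speed limit or range.

### The arm

A 7-joint arm with a two-finger parallel gripper is mounted at the origin on the work surface; the furniture and walls round the work are solid. World frame = base frame: x ahead of the robot, y to its left, z up, the work surface at z = 0. Lengths are in m, angles in rad, forces in N, time in s.
With the tool pointing down it reaches from about 0.4 to 0.85 m from the base axis. Payload 10.4 kg.
Tool frame: the origin (TCP) lies on the centre line of the jaws, within the pads' length; the fingertips stand 11 mm ahead of it and the grasp point (between the pads) lies 8 mm behind it (tip_reach is the distance from the TCP to the fingertips, in m); z points along the fingers, y is the line along which they close (so a half turn about z gives the same grasp; the last joint's range is limited). The gripper opens to 85 mm and grips with 20 to 120 N. Pads are 22 mm wide; open, the fingers measure 114 mm over their backs; the gripper's body (76 mm by 85 mm) begins 54 mm behind the grasp point. The pads swing forward as they close: fully open they stand 13 mm farther back than shut.
Start: joints at [1.182, 0.332, -0.065, 1.46, 0.022, 1.35, -0.088], TCP at [0.224, -0.584, 0.242] pointing down, gripper open.
Joint ranges: [-2.6, 2.6], [-0.5, 2.12], [-1.47, 1.34], [0.16, 2.42], [-1.27, 4.41], [0.06, 2.06], [-2.6, 2.6]. Speed limits (rad/s): [2.22, 2.22, 2.79, 2.79, 3.14, 3.14, 3.14].

### API

Orientations are given as a unit quaternion [x, y, z, w].
In Python, from workcell import get_obs, camera, hand_in, tip_reach gives the robot as it stands. The module is installed in compiled form; this text tells all that it offers.
- The arm moves only by the tool move_arm, never from a script. Its argument "plan" is a list of rows, each an object with "delta_pos": the shift along the tool's x, y, z in normalised numbers (1 is 0.6 m), a list of three; "turn": the turn, a rotation vector about the tool's x, y, z in normalised numbers (1 is pi rad), a list of three; "fingers": the closure, from 0 (fully open) to 1 (shut). A call has 1 to 12 rows; each row is the pose to reach, as a shift and turn from the pose commanded when the call began, along the tool's axes at that moment; what a row does not reach only later rows make up. A row lasts 1/8 s, in which the tool goes at most 62.5 mm and 10.7 degrees, less where a joint would pass 70% of its speed; a pose out of reach is approached as far as the arm can. A call with a gripper value outside its range is refused whole. The fingers move at their own pace and stop on an object; "force" is the grip in N (left out, the last holds). Time passes only in rows, so rows that repeat a pose let the fingers close. It gives the time, the measured TCP pose, the force, the opening and the grip force at its end, in the units of the state.
- get_obs(): the state, without advancing time (a new reading comes with each control period).
- camera(name): name is "scene" or "top"; returns a dict with "color" (420x560x3 uint8, red, green, blue), "range_z" (420x560 float32, m along the optical axis (not along the pixel's ray), 0 where there is no reading), "fx", "fy", "cx", "cy" (pixels), "k1" (the pictures are not rectified: a ray, as slopes to the right and down, at radius r is drawn at 1 + k1 r^2 times it, then the intrinsics apply), "R" (3x3) and "t" (3): a world point X has camera coordinates R X + t. Camera axes: x right, y down, z forward; pixel columns grow to the right and rows downward; lengths in m; the calibration is good to about 2 mm. A picture is of the moment at which its call begins.
- hand_in(): hands the job in; it is judged then, once.
The state is a dict: "clock": time; "joint_pos": joint angles; "joint_velocities": joint speeds; "tau": joint torques, N m; "position": TCP position; "ee_rot": TCP orientation; "ft_force": force on the tool from outside, world axes, zero at the start; "torque": the same for the moment, N m; "grip_width": opening from 0.0 (shut) to 1.0 (fully open); "grasp_force": force on a finger pad.
Only numpy, scipy, OpenCV 4.12 (cv2) and the standard library are available. Lean on these libraries where they do the work, as an engineer would, in place of code of your own. Each camera call takes 0.05 s, during which the arm holds its last target. There are 200 camera calls.

## Working session

There is one attempt and no reset: what is moved stays moved. The work goes in short steps, Python scripts to look and compute and a tool call to move; the robot and the scene stay as the last step left them, time stands still between calls to the robot, and variables do not carry over. Pictures are saved under pics/ and viewed, at most 12 in all, crops included, and the job is handed in when it is done.

Besides the shell and the picture viewer there is one more tool, called after "Emit:" as name([rows], argument=value, ...), one row to a line, values as JSON. move_arm: Moves the arm, as the interface text tells. Its arguments: {"type":"object","properties":{"plan":{"type":"array","items":{"type":"object","properties":{"delta_pos":{"type":"array","items":{"type":"number"}},"turn":{"type":"array","items":{"type":"number"}},"fingers":{"type":"number"}}}},"force":{"type":"number"}},"required":["plan"]}

```bash
mkdir -p pics
cat > h.py <<'E'
import numpy as np, cv2, os
from workcell import get_obs, camera
def grab(n):
    c=camera(n); np.savez(f'{n}.npz',**c); return c
def load(n): return dict(np.load(f'{n}.npz'))
def slopes(c,uv):
    d=(np.atleast_2d(uv).astype(float)-[c['cx'],c['cy']])/[c['fx'],c['fy']]; s=d.copy()
    for _ in range(20): s=d/(1+c['k1']*(s**2).sum(1,keepdims=True))
    return s
def ray(c,uv,z):
    s=slopes(c,uv); d=np.c_[s,np.ones(len(s))]@c['R']; o=-c['R'].T@c['t']
    return o+d*((z-o[2])/d[:,2])[:,None]
def cloud(c):
    h,w=c['range_z'].shape; vv,uu=np.mgrid[:h,:w]
    s=slopes(c,np.c_[uu.ravel(),vv.ravel()]); Z=c['range_z'].ravel()[:,None].astype(float)
    P=(np.c_[s,np.ones(len(s))]*Z-c['t'])@c['R']; P[Z[:,0]==0]=np.nan
    return P.reshape(h,w,3)
E
python3 - <<'E'
from h import *
for n in('top','scene'):
    c=grab(n); cv2.imwrite(f'pics/{n}0.png',c['color'][...,::-1]); print(n,c['fx'],c['k1'],-c['R'].T@c['t'],c['R'][2])
print(get_obs())
E
```

```text
top 379.1632044802458 -0.05993052676981303 [ 0.3677694  -0.22492054  0.90957316] [ 0.12194319 -0.01898086 -0.99235557]
scene 390.34265278547815 -0.10224026505651461 [1.04358286 0.02359522 0.74163796] [-0.60230362 -0.26424017 -0.75326455]
{'clock': 0.1, 'joint_pos': array([ 1.18239728,  0.33281148, -0.06470885,  1.46087234,  0.0216476 ,
        1.34993033, -0.08849218]), 'joint_velocities': array([ 2.89188123e-04, -1.71965743e-03, -9.06382975e-04, -1.23167617e-03,
       -4.20122918e-04, -6.58635971e-04, -9.15656785e-05]), 'tau': array([ 1.26750594e-03, -6.26746202e+01,  4.94113122e-02, -3.92425168e+01,
        1.63136719e-02,  7.04589504e-03, -1.64873632e-04]), 'position': array([ 0.22342593, -0.58333836,  0.24158662]), 'ee_rot': array([ 9.83316042e-01,  1.81904157e-01, -1.71819777e-04, -6.39695669e-04]), 'ft_force': array([ 0.20853493,  0.75113587, -0.31480421]), 'torque': array([ 0.03515954, -0.03796304,  0.00496737]), 'grasp_force': 0.0, 'grip_width': 1.0028853255509809}
```

View pics/top0.png

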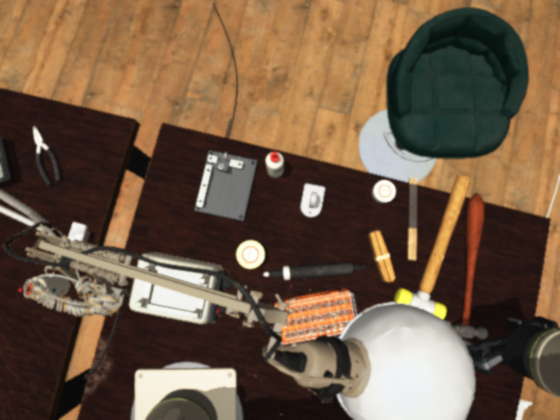

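View pics/scene0.png

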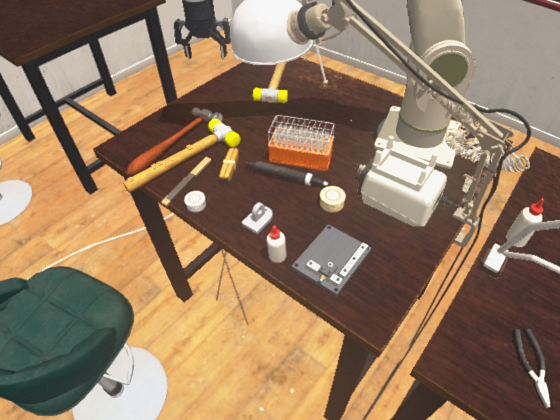

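The top view shows the jig at about (226,185), with the end fence at the top and the long fence on the left. The bracket is at (312,199), the bottle at (275,163) and the tins at (384,190) and (250,254). Next I'll zoom in and measure.

Run:
```python
from h import *
c=load('top'); s=load('scene')
a=cv2.resize(c['color'][140:230,185:335],None,fx=5,fy=5,interpolation=cv2.INTER_CUBIC)
cv2.imwrite('pics/z1.png',a[...,::-1])
b=cv2.resize(s['color'][190:300,230:380],None,fx=5,fy=5,interpolation=cv2.INTER_CUBIC)
cv2.imwrite('pics/z2.png',b[...,::-1])
for n,k in(('top',c),('scene',s)):
    P=cloud(k); z=P[...,2]
    # bracket: bright gray, on the table
    for lo,hi,nm in((.008,.018,'foot/plate'),(.024,.034,'fence'),(.04,.07,'lug/leaf')):
        m=((z>lo)&(z<hi)&(P[...,0]>.4)&(P[...,0]<.9)).astype(np.uint8)
        N,L,S,_=cv2.connectedComponentsWithStats(m)
        for i in range(1,N):
            if S[i,4]>40: q=P[L==i]; print(n,nm,S[i],np.median(q,0).round(4),q.min(0).round(3),q.max(0).round(3))
```

```text
top foot/plate [ 33 126  28  59 411] [0.6164 0.3589 0.0104] [0.553 0.312 0.008] [0.702 0.391 0.015]
top foot/plate [  0 138  13  47 104] [0.6068 0.4482 0.0138] [0.554 0.434 0.008] [0.671 0.466 0.018]
top foot/plate [208 151  17   6  64] [ 0.6185 -0.071   0.0136] [ 0.612 -0.092  0.01 ] [ 0.627 -0.052  0.018]
top foot/plate [ 195  155   62   66 2368] [ 0.5283 -0.1061  0.0138] [ 0.456 -0.169  0.008] [ 0.616 -0.022  0.018]
top foot/plate [409 178   8  63 389] [ 0.476  -0.546   0.0098] [ 0.401 -0.559  0.008] [ 0.552 -0.533  0.014]
top foot/plate [301 184  24  33 488] [ 0.5017 -0.3006  0.0118] [ 0.463 -0.332  0.008] [ 0.541 -0.275  0.016]
top fence [  0 136  10  46 112] [0.6064 0.4475 0.0287] [0.559 0.432 0.024] [0.673 0.466 0.034]
top fence [208 155  10   8  59] [ 0.6022 -0.0651  0.0289] [ 0.594 -0.078  0.026] [ 0.612 -0.055  0.034]
top fence [229 159  14  10  92] [ 0.5891 -0.1222  0.0289] [ 0.579 -0.137  0.025] [ 0.601 -0.106  0.033]
top fence [197 165  16  42 269] [ 0.5373 -0.0468  0.0286] [ 0.489 -0.065  0.024] [ 0.588 -0.03   0.034]
top fence [437 175  33  65 727] [ 0.4786 -0.6406  0.
[... 2394 characters left out ...]
8   9  42] [ 0.6001 -0.2049  0.0288] [ 0.574 -0.227  0.024] [ 0.604 -0.195  0.034]
scene fence [480 250  12  21  66] [0.4265 0.2289 0.0288] [0.4   0.221 0.024] [0.454 0.245 0.034]
scene fence [498 258   9  16  49] [0.4305 0.2705 0.0284] [0.405 0.262 0.024] [0.449 0.278 0.032]
scene fence [306 260  36  25 219] [ 0.6004 -0.0943  0.0281] [ 0.578 -0.138  0.024] [ 0.615 -0.054  0.034]
scene lug/leaf [252 202  12  12  76] [ 0.5064 -0.3012  0.0499] [ 0.488 -0.309  0.041] [ 0.52  -0.293  0.057]
scene lug/leaf [266 237  19  17 149] [ 0.6017 -0.2051  0.0568] [ 0.575 -0.233  0.04 ] [ 0.607 -0.194  0.07 ]
scene lug/leaf [485 245  33  26 350] [0.4212 0.2512 0.0422] [0.4   0.228 0.04 ] [0.456 0.285 0.07 ]
```

View pics/z1.png

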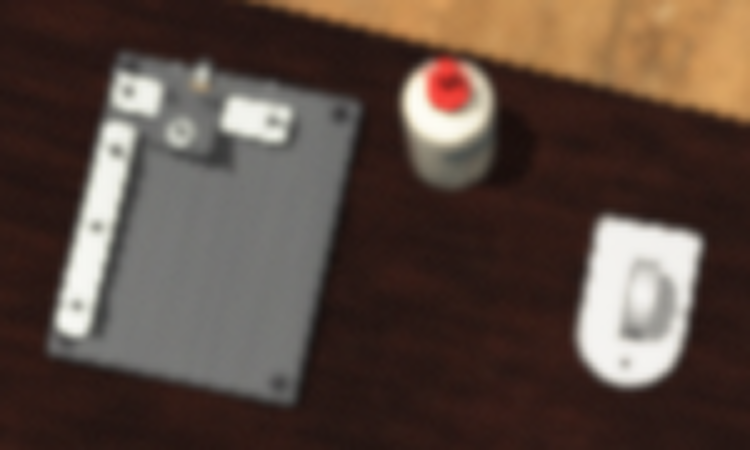

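View pics/z2.png

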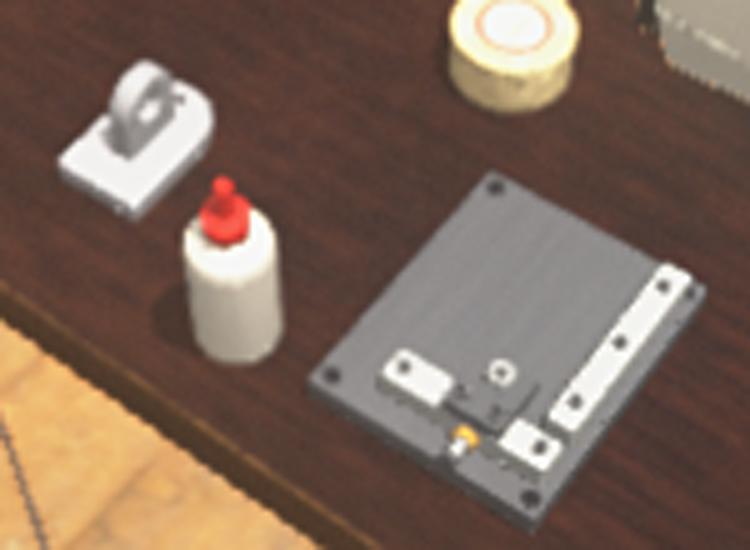

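The crops show the bracket with its square end at the far (+x) side and its rounded end towards the robot. Its yaw is close to the jig's, and the bottle stands between and beyond them. I'll measure precisely from the masks.

```bash
cat > meas.py <<'E'
from h import *
def rect(k,m,z):
    m=cv2.morphologyEx(m.astype(np.uint8),cv2.MORPH_OPEN,np.ones((2,2)))
    cs,_=cv2.findContours(cv2.resize(m*255,None,fx=4,fy=4,interpolation=cv2.INTER_LINEAR)//128,0,1)
    q=max(cs,key=cv2.contourArea)[:,0].astype(float); q=(q+.5)/4-.5
    w=ray(k,q,z)[:,:2]
    (cx,cy),(a,b),t=cv2.minAreaRect((w*1000).astype(np.float32))
    if a<b: a,b,t=b,a,t+90
    t=(t+90)%180-90
    return np.array([cx,cy,a,b,t]).round(1)
def box(k,lo,hi):
    P=cloud(k); m=np.all((P[...,:2]>lo)&(P[...,:2]<hi),-1)
    return P,m,cv2.cvtColor(k['color'],cv2.COLOR_RGB2HSV)
if __name__=='__main__':
  for n in('top','scene'):
    k=load(n)
    P,m,h=box(k,[.44,-.35],[.56,-.26]); print(n,'foot',rect(k,m&(h[...,2]>110)&(h[...,1]<60)&(P[...,2]<.02),.012))
    l=P[m&(P[...,2]>.03)]; (cx,cy),(a,b),t=cv2.minAreaRect((l[:,:2]*1000).astype(np.float32)); print(' lug',cx,cy,a,b,t, l[:,:2].mean(0),l[:,2].max())
    P,m,h=box(k,[.44,-.18],[.64,-.01])
    print(' plate',rect(k,m&(h[...,2]>55)&(h[...,1]<70),.014))
    P,m,h=box(k,[.47,-.08],[.59,-.015]); print(' longf',rect(k,m&(h[...,2]>150)&(h[...,1]<60),.029))
    f=m&(P[...,2]>.0245)&(P[...,2]<.035)&(P[...,0]<.592); (cx,cy),(a,b),t=cv2.minAreaRect((P[f][:,:2]*1000).astype(np.float32)); print(' longf depth',cx,cy,a,b,t,P[f].mean(0))
    P,m,h=box(k,[.5,-.25],[.63,-.18]); q=P[m&(P[...,2]>.03)&(P[...,2]<.09)]; print(' bottle',q.min(0),q.max(0))
E
python3 meas.py
```

```text
top foot [ 498.1 -303.7   81.9   54.6  -12.6]
 lug 499.2922668457031 -301.9818420410156 11.955580711364746 34.7098274230957 78.20178985595703 [ 0.49745377 -0.30121663] 0.059381152433558175
 plate [541.6 -97.5 160.3 125.6 -13.1]
 longf [535.9 -48.2 103.7  18.5 -12.9]
 longf depth 537.8807373046875 -47.76697540283203 23.590999603271484 102.32614135742188 72.49835968017578 [ 0.5380833  -0.04689725  0.02874866]
 bottle [ 0.56186052 -0.23379615  0.03001163] [ 0.60093165 -0.19484443  0.08992517]
scene foot [ 508.  -294.5   85.4   58.5  -15.3]
 lug 501.23406982421875 -301.2501220703125 13.910781860351562 39.022544860839844 76.8819580078125 [ 0.50540163 -0.30076168] 0.05655224894942219
 plate [548.1 -91.  162.  126.7 -12.7]
 longf [543.6 -42.7 104.7  19.2 -12.8]
 longf depth 541.227783203125 -48.87285614013672 26.979154586791992 104.76322937011719 71.00469970703125 [ 0.54308455 -0.04708934  0.02815021]
 bottle [ 0.57162675 -0.23304423  0.0300804 ] [ 0.60690131 -0.19424879  0.08944383]
```

Run:
```python
from h import *
for n in('top','scene'):
    P=cloud(load(n)).reshape(-1,3); P=P[np.isfinite(P[:,0])&(P[:,2]>.10)]
    print(n)
    for x in np.arange(.1,.8,.1):
        print(round(x,1),[ (lambda q: f'{q[:,2].min():.2f}-{q[:,2].max():.2f}' if len(q)>8 else '----')(P[(abs(P[:,0]-x)<.05)&(abs(P[:,1]-y)<.05)]) for y in np.arange(-.8,.35,.1)])
```

```text
top
0.1 ['----', '----', '----', '0.38-0.40', '----', '0.30-0.39', '----', '0.10-0.13', '0.10-0.22', '----', '----', '----']
0.2 ['----', '----', '0.24-0.47', '0.25-0.48', '0.10-0.42', '0.10-0.46', '0.10-0.46', '0.10-0.13', '0.10-0.13', '----', '----', '----']
0.3 ['----', '----', '0.25-0.47', '0.34-0.39', '0.10-0.41', '0.10-0.42', '0.10-0.50', '0.10-0.48', '0.10-0.42', '0.10-0.35', '0.10-0.30', '0.10-0.15']
0.4 ['----', '----', '----', '----', '----', '----', '0.48-0.48', '0.10-0.48', '0.10-0.42', '0.10-0.38', '0.10-0.37', '0.10-0.19']
0.5 ['----', '----', '----', '----', '----', '----', '----', '----', '----', '----', '----', '0.10-0.26']
0.6 ['----', '----', '----', '----', '----', '----', '0.10-0.12', '----', '----', '----', '----', '----']
0.7 ['----', '----', '----', '----', '----', '----', '----', '----', '----', '----', '----', '----']
scene
0.1 ['----', '----', '----', '----', '----', '----', '----', '0.10-0.42', '0.10-0.42', '0.10-0.32', '----', '----']
0.2 ['----', '----', '0.24-0.41', '0.24-0.41', '0.10-0.42', '0.10-0.43', '0.10-0.43', '----', '----', '----', '----', '----']
0.3 ['----', '----', '0.25-0.41', '0.29-0.39', '0.10-0.40', '0.10-0.42', '0.10-0.49', '0.10-0.47', '0.10-0.42', '0.10-0.34', '0.10-0.29', '0.10-0.15']
0.4 ['----', '----', '----', '----', '----', '----', '0.47-0.48', '0.10-0.48', '0.10-0.42', '0.10-0.37', '0.10-0.37', '0.10-0.16']
0.5 ['----', '----', '----', '----', '----', '----', '----', '----', '----', '----', '----', '0.10-0.26']
0.6 ['----', '----', '----', '----', '----', '----', '0.10-0.12', '----', '----', '----', '----', '----']
0.7 ['----', '----', '----', '----', '----', '----', '----', '----', '----', '----', '----', '----']
```

Run:
```python
from h import *
Q=[]
for n in('top','scene'):
    k=load(n);P=cloud(k); h=cv2.cvtColor(k['color'],cv2.COLOR_RGB2HSV)
    m=np.isfinite(P[...,0])&(P[...,2]>.2); Q.append(P[m])
    P=P[m]; print(n,P.min(0),P.max(0))
    for lo in np.arange(.2,.9,.05):
        q=P[(P[:,2]>=lo)&(P[:,2]<lo+.05)&(P[:,0]>-.3)&(P[:,0]<.7)&(abs(P[:,1])<.75)]
        N,L,S,C=cv2.connectedComponentsWithStats(np.histogram2d(q[:,0],q[:,1],[np.arange(-.3,.71,.02),np.arange(-.76,.77,.02)])[0].astype(np.uint8).clip(0,1))
        print(round(lo,2),[(f'x{-.3+.02*S[i,1]:.2f}..{-.3+.02*(S[i,1]+S[i,3]):.2f} y{-.76+.02*S[i,0]:.2f}..{-.76+.02*(S[i,0]+S[i,2]):.2f}') for i in range(1,N) if S[i,4]>2])
```

```text
top [ 0.08007867 -0.64877371  0.20002277] [0.49607666 0.28122933 0.50090567]
0.2 ['x0.26..0.36 y0.06..0.26', 'x0.44..0.50 y0.24..0.30']
0.25 ['x0.20..0.24 y-0.56..-0.52', 'x0.22..0.28 y-0.66..-0.60', 'x0.26..0.30 y-0.46..-0.34', 'x0.28..0.36 y0.06..0.20', 'x0.38..0.44 y0.12..0.18']
0.3 ['x0.12..0.18 y-0.34..-0.30', 'x0.18..0.28 y-0.66..-0.50', 'x0.22..0.30 y-0.48..-0.30', 'x0.30..0.44 y-0.02..0.20']
0.35 ['x0.12..0.30 y-0.50..-0.20', 'x0.18..0.28 y-0.60..-0.52', 'x0.32..0.40 y-0.10..0.20']
0.4 ['x0.14..0.38 y-0.48..0.00', 'x0.18..0.28 y-0.60..-0.52']
0.45 ['x0.18..0.28 y-0.58..-0.54', 'x0.22..0.36 y-0.28..-0.10']
0.5 []
0.55 []
0.6 []
0.65 []
0.7 []
0.75 []
0.8 []
0.85 []
scene [-0.0320851  -0.64755343  0.20002834] [0.49891927 0.28402609 0.48816632]
0.2 ['x-0.04..0.04 y-0.10..-0.04', 'x0.02..0.10 y-0.06..0.10', 'x0.20..0.24 y-0.26..-0.22', 'x0.22..0.26 y-0.64..-0.60', 'x0.26..0.42 y0.04..0.26', 'x0.46..0.50 y0.24..0.30']
0.25 ['x-0.04..0.10 y-0.10..0.10', 'x0.18..0.24 y-0.56..-0.50', 'x0.22..0.28 y-0.66..-0.60', 'x0.22..0.30 y-0.50..-0.30', 'x0.28..0.36 y0.06..0.14', 'x0.32..0.36 y0.16..0.20', 'x0.38..0.44 y0.10..0.18']
0.3 ['x-0.02..0.10 y-0.10..0.08', 'x0.14..0.30 y-0.50..-0.24', 'x0.18..0.28 y-0.66..-0.50', 'x0.34..0.44 y-0.02..0.20']
0.35 ['x-0.02..0.08 y-0.12..0.04', 'x0.14..0.30 y-0.50..-0.20', 'x0.20..0.28 y-0.62..-0.54', 'x0.32..0.40 y-0.10..0.20']
0.4 ['x0.00..0.08 y-0.12..0.02', 'x0.14..0.38 y-0.48..0.00', 'x0.22..0.28 y-0.62..-0.54']
0.45 ['x0.26..0.36 y-0.24..-0.10']
0.5 []
0.55 []
0.6 []
0.65 []
0.7 []
0.75 []
0.8 []
0.85 []
```

The manual's scale: shifts go in shares of 0.6 m and turns go in shares of pi rad. Converting my numbers, -0.16 m is -0.2667, -0.04 m is -0.0667.

Emit:
move_arm([
  {"delta_pos": [0,0,-0.0667],"turn": [0,0,0],"fingers": 0},
  {"delta_pos": [0,0,-0.1333],"turn": [0,0,0],"fingers": 0},
  {"delta_pos": [0,0,-0.2],"turn": [0,0,0],"fingers": 0},
  {"delta_pos": [0,0,-0.2667],"turn": [0,0,0],"fingers": 0},
  {"delta_pos": [0.0667,0,-0.2667],"turn": [0,0,0],"fingers": 0},
  {"delta_pos": [0.1333,0,-0.2667],"turn": [0,0,0],"fingers": 0},
  {"delta_pos": [0.2,0,-0.2667],"turn": [0,0,0],"fingers": 0},
  {"delta_pos": [0.2,0,-0.2667],"turn": [0,0,0],"fingers": 0},
])

```text
clock: 1.1
position: [0.3392, -0.5386, 0.4014]
ee_rot: [0.983, 0.185, 0.001, -0.001]
ft_force: [-0.2, 0.3, 0.1]
grip_width: 1.0
grasp_force: 0.0
```

Run:
```python
from h import *
c=grab('scene'); cv2.imwrite('pics/s1.png',c['color'][...,::-1]); o=get_obs(); print(o)
from scipy.optimize import least_squares
```

```text
{'clock': 1.15, 'joint_pos': array([ 1.01881407,  0.34021687, -0.1116574 ,  1.12297847,  0.03703932,
        1.68132105, -0.28469495]), 'joint_velocities': array([ 0.03140348, -0.00854471,  0.03529392,  0.00130993,  0.00967597,
        0.00454947,  0.008304  ]), 'tau': array([-2.64822699e+00, -6.34975576e+01, -2.26430230e+00, -3.99471438e+01,
       -3.25553846e-01, -3.37067025e-02, -2.18038014e-01]), 'position': array([ 0.33696349, -0.53991209,  0.40163866]), 'ee_rot': array([ 9.83069704e-01,  1.83231143e-01, -6.86104890e-05, -5.47929516e-04]), 'ft_force': array([-0.29175391, -0.36711621,  0.74171294]), 'torque': array([-0.01153108,  0.00634009,  0.0081059 ]), 'grasp_force': 0.0, 'grip_width': 1.0006709401317688}
```

View pics/s1.png

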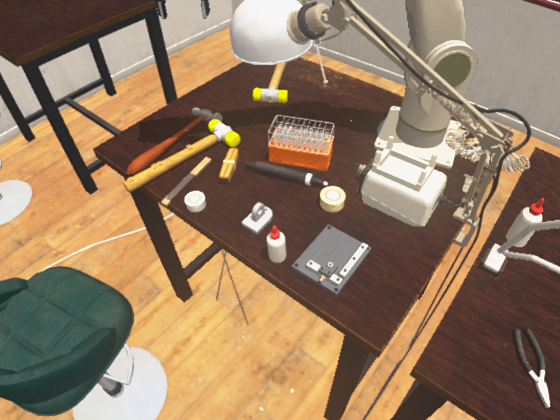

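No sign of contact. The lamp dome and its arm are the only overhead obstacles: dome top about 0.42 m, joint at 0.50 m. I'll swing outside them at height.

In the tool's units: 0.237 m is 0.395, -0.164 m is -0.2733, 0.59 rad is 0.1878.

Emit:
move_arm([
  {"delta_pos": [0.0767,-0.025,0],"turn": [0,0,0.0318],"fingers": 0},
  {"delta_pos": [0.1533,-0.05,0],"turn": [0,0,0.0637],"fingers": 0},
  {"delta_pos": [0.23,-0.0733,0],"turn": [0,0,0.0955],"fingers": 0},
  {"delta_pos": [0.285,-0.14,0],"turn": [0,0,0.1273],"fingers": 0},
  {"delta_pos": [0.34,-0.2067,0],"turn": [0,0,0.1592],"fingers": 0},
  {"delta_pos": [0.395,-0.2733,0],"turn": [0,0,0.1878],"fingers": 0},
  {"delta_pos": [0.395,-0.2733,0.0667],"turn": [0,0,0.1878],"fingers": 0},
  {"delta_pos": [0.395,-0.2733,0.1333],"turn": [0,0,0.1878],"fingers": 0},
  {"delta_pos": [0.395,-0.2733,0.2],"turn": [0,0,0.1878],"fingers": 0},
  {"delta_pos": [0.395,-0.2733,0.25],"turn": [0,0,0.1878],"fingers": 0},
  {"delta_pos": [0.395,-0.2733,0.25],"turn": [0,0,0.1878],"fingers": 0},
])

```text
clock: 2.52
position: [0.4964, -0.3034, 0.2502]
ee_rot: [0.994, -0.113, -0.002, -0.001]
ft_force: [-0.1, 1.0, 0.7]
grip_width: 1.003
grasp_force: 0.0
```

Run:
```python
from h import *
c=grab('scene'); t=grab('top'); cv2.imwrite('pics/st2.png',cv2.resize(np.vstack([c['color'][:330],t['color'][100:]]),None,fx=.9,fy=.9)[...,::-1]); o=get_obs(); print(o)
P=cloud(t); q=P[np.isfinite(P[...,0])&(P[...,2]>.5)]; print(q.shape)
for x in np.arange(.1,.7,.05):
    r=q[abs(q[:,0]-x)<.025]
    if len(r)>5: print(round(x,2),r.min(0).round(3),r.max(0).round(3))
```

```text
{'clock': 2.625, 'joint_pos': array([ 0.63598555,  0.24288525, -0.19885707,  1.55264245,  0.04907613,
        1.3498807 , -1.36404584]), 'joint_velocities': array([-0.00163433, -0.0104616 , -0.00260328, -0.02276634, -0.00081101,
        0.00091821, -0.00248061]), 'tau': array([ 1.15657321e-01, -5.40717995e+01, -1.12533811e+00, -3.74520242e+01,
        3.27731052e-02, -4.23208263e-02,  4.14002105e-03]), 'position': array([ 0.49815033, -0.30370689,  0.25352246]), 'ee_rot': array([ 9.93658361e-01, -1.12440018e-01,  4.37718341e-04,  3.36722948e-04]), 'ft_force': array([0.10594178, 0.36388201, 0.83862766]), 'torque': array([ 0.02697082, -0.02347647, -0.02945583]), 'grasp_force': 0.0, 'grip_width': 1.0020659756841974}
(49795, 3)
0.25 [ 0.262 -0.25   0.647] [ 0.275 -0.144  0.683]
0.3 [ 0.275 -0.273  0.635] [ 0.325 -0.149  0.69 ]
0.35 [ 0.325 -0.296  0.623] [ 0.375 -0.172  0.678]
0.4 [ 0.375 -0.321  0.611] [ 0.425 -0.196  0.664]
0.45 [ 0.425 -0.344  0.606] [ 0.475 -0.22   0.653]
0.5 [ 0.475 -0.361  0.6  ] [ 0.525 -0.241  0.642]
0.55 [ 0.525 -0.349  0.593] [ 0.553 -0.262  0.634]
```

View pics/st2.png

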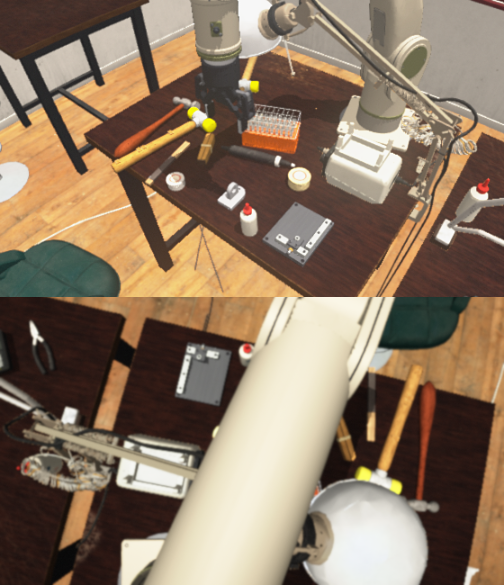

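```bash
cat > fk.py <<'E'
import numpy as np
from scipy.spatial.transform import Rotation as R
from scipy.optimize import least_squares
import itertools
D=[([1.18239728,.33281148,-.06470885,1.46087234,.0216476,1.34993033,-.08849218],[.22342593,-.58333836,.24158662],[.983316,.181904,-.000172,-.00064]),
([1.01881407,.34021687,-.1116574,1.12297847,.03703932,1.68132105,-.28469495],[.33696349,-.53991209,.40163866],[.98307,.183231,-.0000686,-.000548]),
([.63598555,.24288525,-.19885707,1.55264245,.04907613,1.3498807,-1.36404584],[.49815033,-.30370689,.25352246],[.993658,-.11244,.000438,.000337])]
def fk(q,L,s):
    hs,L1,L2,L3=L[:4]; e=L[4] if len(L)>4 else 0
    r=R.from_euler('z',s[0]*q[0]); sh=np.array([0,0,hs])
    r=r*R.from_euler('y',q[1])*R.from_euler('z',s[1]*q[2]); el=sh+r.apply([e,0,L1])
    r=r*R.from_euler('y',q[3])*R.from_euler('z',s[2]*q[4]); w=el+r.apply([-e,0,L2])
    r=r*R.from_euler('y',q[5]); t=w+r.apply([0,0,L3])
    return sh,el,w,t,r
if __name__=='__main__':
  for s in itertools.product([1,-1],repeat=3):
    f=lambda L:np.concatenate([(fk(q,L,s)[3]-p) for q,p,_ in D]+[.1*np.cross(fk(q,L,s)[4].apply([0,0,1]),[0,0,-1]) for q,_,_ in D]+[.02*(np.array(L)-[.3,.42,.49,.33,0])])
    o=least_squares(f,[.3,.42,.49,.33,0]); print(s,o.x.round(4),np.abs(f(o.x)[:18]).max().round(4))
E
python3 fk.py
python3 - <<'E'
from h import *
k=load('scene');P=cloud(k);q=P[np.isfinite(P[...,0])&(P[...,2]>.36)&(P[...,2]<.56)&(P[...,0]<.42)&(P[...,0]>.15)&(P[...,1]>-.36)&(P[...,1]<.1)]
for y in np.arange(-.34,.1,.02):
    r=q[abs(q[:,1]-y)<.01]
    if len(r)>3: i=r[:,2]>r[:,2].max()-.03; print(round(y,2),'z',r[:,2].max().round(3),'x',r[i,0].min().round(3),r[i,0].max().round(3),len(r))
E
```

```text
(1, 1, 1) [ 3.341  -6.2341  1.0591 -2.5705  0.648 ] 0.4506
(1, 1, -1) [ 8.665  -3.8896  0.6633  4.8527  0.3686] 0.2864
(1, -1, 1) [-4.324  -3.6621  0.5345 -7.9868  0.303 ] 0.2032
(1, -1, -1) [ 1.4122  0.538  -0.1873  1.5187 -0.187 ] 0.6629
(-1, 1, 1) [ 0.1253  1.0832  0.3805  0.7603 -0.0825] 0.1053
(-1, 1, -1) [-1.1918  0.5448  0.4707 -1.0383 -0.0177] 0.034
(-1, -1, 1) [-0.6144  0.4425  0.4873 -0.5457  0.0015] 0.0202
(-1, -1, -1) [ 0.2018  0.735   0.4385  0.5318 -0.0339] 0.0388
-0.34 z 0.405 x 0.152 0.258 351
-0.32 z 0.424 x 0.198 0.245 155
-0.3 z 0.43 x 0.206 0.257 280
-0.28 z 0.431 x 0.209 0.257 291
-0.26 z 0.43 x 0.214 0.261 311
-0.24 z 0.443 x 0.212 0.318 105
-0.22 z 0.46 x 0.27 0.319 196
-0.2 z 0.481 x 0.303 0.334 260
-0.18 z 0.488 x 0.301 0.346 224
-0.16 z 0.488 x 0.312 0.354 212
-0.14 z 0.475 x 0.315 0.358 214
-0.12 z 0.462 x 0.32 0.361 243
-0.1 z 0.448 x 0.324 0.362 235
-0.08 z 0.437 x 0.329 0.365 236
-0.06 z 0.429 x 0.335 0.371 223
-0.04 z 0.421 x 0.339 0.377 223
-0.02 z 0.411 x 0.344 0.383 211
0.0 z 0.401 x 0.352 0.389 236
0.02 z 0.392 x 0.355 0.39 198
0.04 z 0.383 x 0.358 0.39 155
0.06 z 0.372 x 0.363 0.385 98
0.08 z 0.364 x 0.37 0.382 17
```

Going straight down would take the forearm close to the lamp joint (top 0.488 m at about (0.32,-0.17)). Tilting the tool about its closing axis, with the wrist leaning outward, should add clearance. I'll do that, descend part way and measure the gap.

In the tool's units: 0.1 m is 0.1667, -0.002 m is -0.0033, -0.17 rad is -0.0541.

Emit:
move_arm([
  {"delta_pos": [0,0,0],"turn": [0,-0.0286,0],"fingers": 0},
  {"delta_pos": [0,-0.0017,0],"turn": [0,-0.0541,0],"fingers": 0},
  {"delta_pos": [-0.0017,-0.0033,0.0333],"turn": [0,-0.0796,0],"fingers": 0},
  {"delta_pos": [-0.0017,-0.0033,0.1],"turn": [0,-0.0796,0],"fingers": 0},
  {"delta_pos": [-0.0017,-0.0033,0.1667],"turn": [0,-0.0796,0],"fingers": 0},
  {"delta_pos": [-0.0017,-0.0033,0.1667],"turn": [0,-0.0796,0],"fingers": 0},
  {"delta_pos": [-0.0017,-0.0033,0.1667],"turn": [0,-0.0796,0],"fingers": 0},
])

```text
clock: 3.5
position: [0.4988, -0.3014, 0.155]
ee_rot: [0.986, -0.111, -0.122, -0.013]
ft_force: [0.6, 0.7, -0.0]
grip_width: 1.002
grasp_force: 0.0
```

```bash
cat > arm.py <<'E'
from h import *
t=grab('top'); o=get_obs(); print(o['joint_pos'].round(4),o['position'],o['ee_rot'].round(4),o['ft_force'].round(1),o['tau'].round(1))
P=cloud(t); q=P[np.isfinite(P[...,0])&(P[...,2]>.5)&(P[...,0]>.2)]
for x in (.25,.275,.3,.325,.35,.4,.45):
    r=q[abs(q[:,0]-x)<.005]
    if len(r)>5:
        i=r[:,2].argmax(); print(x,'y',r[:,1].min().round(3),r[:,1].max().round(3),'top z',r[i,2].round(3),'at y',r[i,1].round(3), 'zmin',r[:,2].min().round(3))
E
python3 arm.py
```

```text
[ 0.574   0.4792 -0.1879  1.4699  0.13    1.4446 -1.4314] [ 0.49894371 -0.30141331  0.15511495] [ 0.9862 -0.1113 -0.1221 -0.0132] [ 0.3 -0.   0.7] [  0.  -67.3  -1.9 -35.2   0.2   1.3   0. ]
0.275 y -0.253 -0.146 top z 0.669 at y -0.159 zmin 0.6
0.3 y -0.259 -0.158 top z 0.65 at y -0.179 zmin 0.584
0.325 y -0.27 -0.169 top z 0.637 at y -0.209 zmin 0.581
0.35 y -0.279 -0.179 top z 0.627 at y -0.22 zmin 0.578
0.4 y -0.299 -0.199 top z 0.605 at y -0.238 zmin 0.555
0.45 y -0.318 -0.218 top z 0.584 at y -0.267 zmin 0.536
```

In the tool's units: 0.087 m is 0.145, 0.021 m is 0.035.

Emit:
move_arm([
  {"delta_pos": [0.0117,0,0.0483],"turn": [0,0,0],"fingers": 0},
  {"delta_pos": [0.0233,0,0.0967],"turn": [0,0,0],"fingers": 0},
  {"delta_pos": [0.035,0,0.145],"turn": [0,0,0],"fingers": 0},
  {"delta_pos": [0.035,0,0.145],"turn": [0,0,0],"fingers": 0},
])

```text
clock: 4.05
position: [0.4963, -0.3003, 0.0629]
ee_rot: [0.986, -0.111, -0.124, -0.014]
ft_force: [-0.6, -1.3, 0.2]
grip_width: 1.0
grasp_force: 0.0
```

```bash
python3 arm.py
```

```text
[ 0.5718  0.5672 -0.1834  1.545   0.1486  1.2868 -1.4503] [ 0.49714729 -0.30073055  0.06426211] [ 0.986  -0.1111 -0.1234 -0.0138] [0.2 0.1 0.8] [  0.  -68.5  -2.1 -31.4   0.2   1.1  -0. ]
0.25 y -0.235 -0.136 top z 0.634 at y -0.229 zmin 0.588
0.275 y -0.252 -0.152 top z 0.651 at y -0.167 zmin 0.598
0.3 y -0.265 -0.161 top z 0.633 at y -0.175 zmin 0.565
0.325 y -0.272 -0.169 top z 0.609 at y -0.192 zmin 0.547
0.35 y -0.284 -0.183 top z 0.588 at y -0.211 zmin 0.53
0.4 y -0.3 -0.201 top z 0.555 at y -0.237 zmin 0.502
0.45 y -0.304 -0.225 top z 0.524 at y -0.264 zmin 0.5
```

Emit:
move_arm([
  {"delta_pos": [0.0033,0,0.0133],"turn": [0,0,0],"fingers": 0},
  {"delta_pos": [0.0067,0,0.0267],"turn": [0,0,0],"fingers": 0},
  {"delta_pos": [0.0067,0,0.0267],"turn": [0,0,0],"fingers": 0},
])

```text
clock: 4.47
position: [0.4963, -0.3003, 0.046]
ee_rot: [0.986, -0.111, -0.124, -0.014]
ft_force: [-0.0, -0.1, 0.9]
grip_width: 0.997
grasp_force: 0.0
```

```bash
python3 arm.py|head -5
python3 - <<'E'
from h import *
c=grab('scene'); cv2.imwrite('pics/s3.png',np.vstack([cv2.resize(c['color'][0:150,170:470],(800,400)),cv2.resize(c['color'][170:250,200:520],(800,200))])[...,::-1])
E
```

```text
[ 0.5707  0.5877 -0.1819  1.5559  0.1529  1.2572 -1.4542] [ 0.49648814 -0.30035699  0.0463309 ] [ 0.986  -0.111  -0.124  -0.0139] [-0.4  0.3  0.8] [ -0.  -71.4  -2.3 -32.2   0.2   1.2  -0. ]
0.25 y -0.233 -0.133 top z 0.634 at y -0.223 zmin 0.582
0.275 y -0.252 -0.125 top z 0.656 at y -0.128 zmin 0.595
0.3 y -0.268 -0.162 top z 0.63 at y -0.176 zmin 0.555
0.325 y -0.273 -0.171 top z 0.608 at y -0.196 zmin 0.541
```

View pics/s3.png

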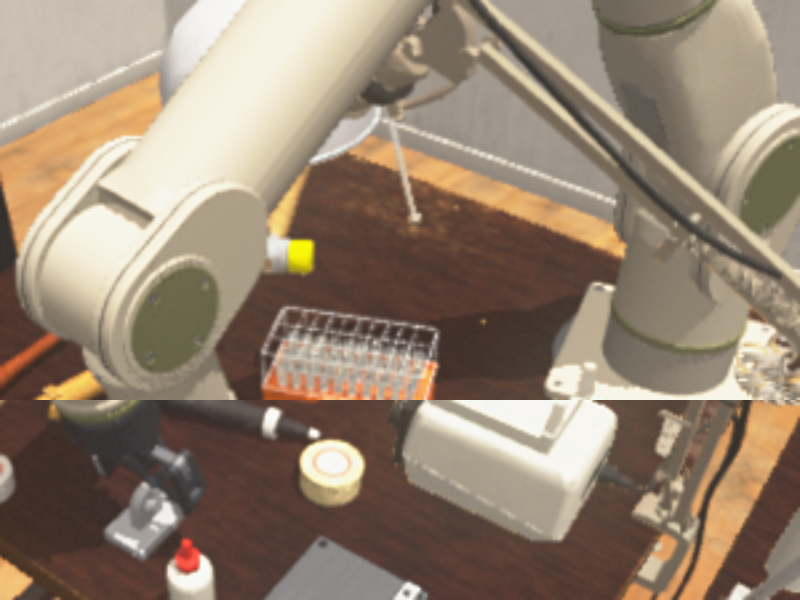

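The picture shows the fingers straddling the lug, and the lamp joint just behind the forearm without touching it. I'll finish the descent.

In the tool's units: 0.014 m is 0.0233, 0.01 m is 0.0167.

Emit:
move_arm([
  {"delta_pos": [0.0033,0,0.0083],"turn": [0,0,0],"fingers": 0},
  {"delta_pos": [0.0067,0,0.0167],"turn": [0,0,0],"fingers": 0},
  {"delta_pos": [0.0083,0,0.0233],"turn": [0,0,0],"fingers": 0},
  {"delta_pos": [0.0083,0,0.0233],"turn": [0,0,0],"fingers": 0},
])

```text
clock: 5.08
position: [0.4976, -0.3006, 0.031]
ee_rot: [0.986, -0.111, -0.124, -0.014]
ft_force: [-0.5, -0.2, 0.7]
grip_width: 1.002
grasp_force: 0.0
```

```bash
python3 arm.py|head -2
```

```text
[ 0.5688  0.6084 -0.1803  1.559   0.1567  1.2339 -1.4581] [ 0.49779247 -0.30063291  0.03135335] [ 0.9859 -0.111  -0.124  -0.014 ] [-0.5 -0.4 -0.2] [ -0.  -72.1  -2.3 -31.7   0.2   1.3  -0. ]
0.25 y -0.231 -0.138 top z 0.634 at y -0.22 zmin 0.61
```

Reached with no contact. Now I'll grip.

Emit:
move_arm([
  {"delta_pos": [0,0,0],"turn": [0,0,0],"fingers": 0.6},
  {"delta_pos": [0,0,0],"turn": [0,0,0],"fingers": 1},
  {"delta_pos": [0,0,0],"turn": [0,0,0],"fingers": 1},
  {"delta_pos": [0,0,0],"turn": [0,0,0],"fingers": 1},
  {"delta_pos": [0,0,0],"turn": [0,0,0],"fingers": 1},
  {"delta_pos": [0,0,0],"turn": [0,0,0],"fingers": 1},
  {"delta_pos": [0,0,0],"turn": [0,0,0],"fingers": 1},
  {"delta_pos": [0,0,0],"turn": [0,0,0],"fingers": 1},
], force=70)

```text
clock: 6.12
position: [0.498, -0.3007, 0.0317]
ee_rot: [0.986, -0.111, -0.124, -0.014]
ft_force: [1.0, 0.3, 3.0]
grip_width: 0.127
grasp_force: 68.3
```

In the tool's units: -0.217 m is -0.3617, -0.15 m is -0.25.

Emit:
move_arm([
  {"delta_pos": [-0.01,0,-0.0417],"turn": [0,0,0],"fingers": 1},
  {"delta_pos": [-0.03,0,-0.1167],"turn": [0,0,0],"fingers": 1},
  {"delta_pos": [-0.0467,0,-0.1833],"turn": [0,0,0],"fingers": 1},
  {"delta_pos": [-0.0617,0,-0.2417],"turn": [0,0,0],"fingers": 1},
  {"delta_pos": [-0.0683,-0.05,-0.24],"turn": [0,0,0],"fingers": 1},
  {"delta_pos": [-0.0767,-0.1167,-0.2383],"turn": [0,0,0],"fingers": 1},
  {"delta_pos": [-0.0867,-0.1833,-0.2367],"turn": [0,0,0],"fingers": 1},
  {"delta_pos": [-0.095,-0.25,-0.235],"turn": [0,0,0],"fingers": 1},
  {"delta_pos": [-0.1017,-0.3167,-0.2317],"turn": [0,0,0],"fingers": 1},
  {"delta_pos": [-0.1083,-0.3617,-0.23],"turn": [0,0,0],"fingers": 1},
  {"delta_pos": [-0.1083,-0.3617,-0.23],"turn": [0,0,0],"fingers": 1},
  {"delta_pos": [-0.1083,-0.3617,-0.23],"turn": [0,0,0],"fingers": 1},
])

```text
clock: 7.62
position: [0.5177, -0.0836, 0.181]
ee_rot: [0.986, -0.111, -0.124, -0.014]
ft_force: [-0.8, -0.7, -1.4]
grip_width: 0.13
grasp_force: 68.3
```

```bash
python3 arm.py
python3 - <<'E'
from h import *
c=grab('scene'); cv2.imwrite('pics/s4.png',cv2.resize(c['color'][120:320,200:466],(798,600))[...,::-1])
P=cloud(c); q=P[np.isfinite(P[...,0])&(P[...,2]>.3)&(P[...,2]<.5)&(P[...,0]>.3)&(P[...,0]<.4)&(abs(P[...,1]+.05)<.12)]
E
```

```text
[ 0.3428  0.3582 -0.3098  1.5913  0.0621  1.4551 -1.7732] [ 0.51777299 -0.08393629  0.18104045] [ 0.9859 -0.1118 -0.1241 -0.0137] [ 0.3  0.6 -2.8] [ -1.  -61.   -4.1 -36.6  -0.4   1.4  -0. ]
0.25 y -0.141 -0.138 top z 0.63 at y -0.141 zmin 0.607
0.275 y -0.148 -0.051 top z 0.68 at y -0.079 zmin 0.593
0.3 y -0.146 -0.056 top z 0.671 at y -0.1 zmin 0.603
0.325 y -0.146 -0.06 top z 0.66 at y -0.104 zmin 0.593
0.35 y -0.146 -0.06 top z 0.65 at y -0.096 zmin 0.582
0.4 y -0.146 -0.06 top z 0.63 at y -0.095 zmin 0.563
0.45 y -0.147 -0.06 top z 0.612 at y -0.098 zmin 0.544
```

View pics/s4.png

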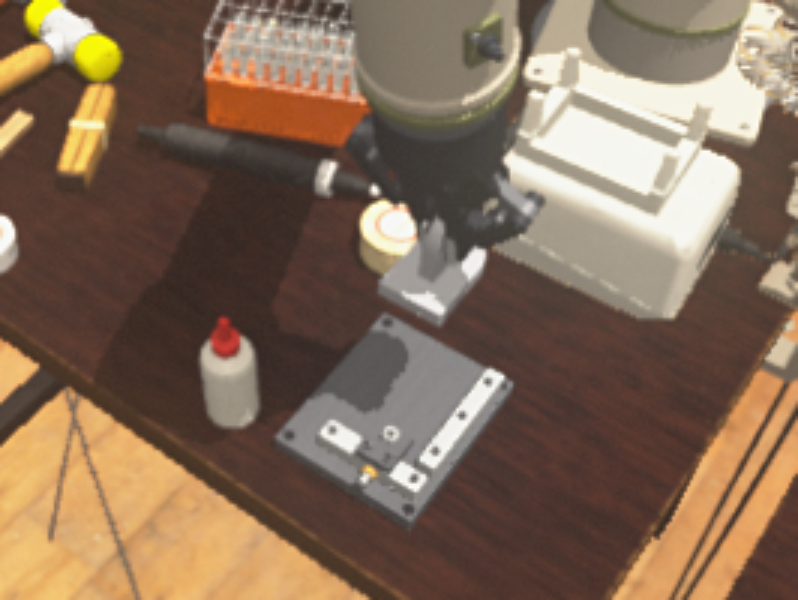

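The picture shows the bracket held level above the plate with its square end towards the fence; the forearm is well clear of the lamp. I'll lower to just above the fence height.

In the tool's units: 0.11 m is 0.1833, 0.029 m is 0.0483.

Emit:
move_arm([
  {"delta_pos": [0.0117,0,0.0483],"turn": [0,0,0],"fingers": 1},
  {"delta_pos": [0.025,0,0.1],"turn": [0,0,0],"fingers": 1},
  {"delta_pos": [0.0383,0,0.15],"turn": [0,0,0],"fingers": 1},
  {"delta_pos": [0.0467,0,0.1833],"turn": [0,0,0],"fingers": 1},
  {"delta_pos": [0.0467,0,0.1833],"turn": [0,0,0],"fingers": 1},
  {"delta_pos": [0.0467,0,0.1833],"turn": [0,0,0],"fingers": 1},
])

```text
clock: 8.48
position: [0.5184, -0.0832, 0.0687]
ee_rot: [0.986, -0.111, -0.123, -0.014]
ft_force: [-0.0, 0.1, -1.0]
grip_width: 0.133
grasp_force: 68.2
```

```bash
python3 arm.py
python3 - <<'E'
from h import *
c=grab('scene'); cv2.imwrite('pics/s5.png',cv2.resize(c['color'][200:300,280:413],(798,600),interpolation=cv2.INTER_CUBIC)[...,::-1])
E
```

```text
[ 0.333   0.4742 -0.3012  1.6881  0.0975  1.2452 -1.7917] [ 0.51864065 -0.08314635  0.06891856] [ 0.986  -0.1113 -0.123  -0.0139] [ 0.3 -0.4 -1.5] [  0.1 -63.7  -4.1 -32.3  -0.3   1.4   0. ]
0.25 y -0.143 -0.138 top z 0.631 at y -0.141 zmin 0.569
0.275 y -0.149 -0.065 top z 0.669 at y -0.077 zmin 0.566
0.3 y -0.155 -0.067 top z 0.649 at y -0.083 zmin 0.552
0.325 y -0.192 -0.061 top z 0.628 at y -0.092 zmin 0.5
0.35 y -0.154 -0.065 top z 0.612 at y -0.104 zmin 0.538
0.4 y -0.153 -0.065 top z 0.576 at y -0.106 zmin 0.507
0.45 y -0.151 -0.065 top z 0.545 at y -0.108 zmin 0.5
```

View pics/s5.png

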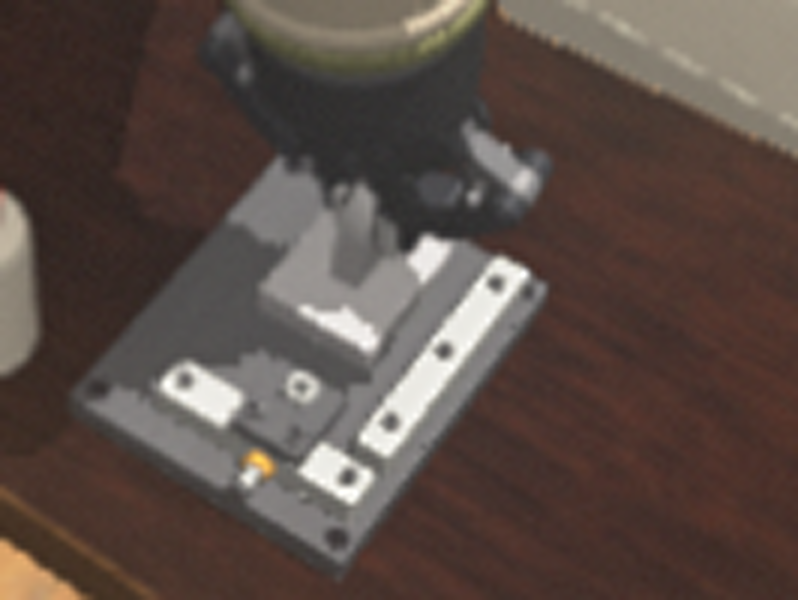

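Run:
```python
from h import *
c=load('scene'); cr=lambda *p:np.array(p)/6.+[280-.4,200-.4]
a=np.radians(-12.9);R=np.array([[np.cos(a),-np.sin(a)],[np.sin(a),np.cos(a)]])
def show(n,p,z): w=ray(c,cr(*p),z)[:,:2]; print(n,(w*1000).round(1).tolist(),'jig-axes',((w@R)*1000).round(1).tolist())
show('fence inner top edge',[(497,255),(360,440)],.029)
show('fence outer top edge',[(530,272),(390,458)],.029)
show('endfence inner top',[(322,445),(373,478),(187,362),(243,396)],.029)
show('plate corners',[(77,400),(340,572),(546,290)],.014)
show('foot top corners',[(262,285),(382,343)],.0495)
show('foot low corner',[(372,364)],.0375)
```

```text
fence inner top edge [[490.3, -41.0], [589.1, -62.2]] jig-axes [[487.0, 69.5], [588.1, 70.9]]
fence outer top edge [[493.1, -27.1], [592.1, -49.9]] jig-axes [[486.7, 83.7], [588.3, 83.5]]
endfence inner top [[596.4, -74.0], [602.3, -52.8], [582.3, -131.4], [588.0, -107.3]] jig-axes [[597.9, 61.0], [598.9, 82.9], [596.9, 1.9], [597.2, 26.7]]
plate corners [[604.3, -165.8], [633.9, -52.7], [487.3, -20.1]] jig-axes [[626.1, -26.6], [629.6, 90.1], [479.5, 89.2]]
foot top corners [[553.3, -114.3], [560.4, -65.8]] jig-axes [[564.8, 12.1], [560.9, 61.0]]
foot low corner [[562.2, -67.7]] jig-axes [[563.1, 59.5]]
```

The scene view puts the fence face about 9.5 mm from the foot's side and the end fence about 35 mm from its square end; yaw agrees. I'll lower onto the plate.

Emit:
move_arm([
  {"delta_pos": [0.005,0,0.0167],"turn": [0,0,0],"fingers": 1},
  {"delta_pos": [0.0083,0,0.0317],"turn": [0,0,0],"fingers": 1},
  {"delta_pos": [0.0092,0,0.035],"turn": [0,0,0],"fingers": 1},
  {"delta_pos": [0.0092,0,0.035],"turn": [0,0,0],"fingers": 1},
  {"delta_pos": [0.0092,0,0.035],"turn": [0,0,0],"fingers": 1},
])

```text
clock: 9.2
position: [0.5181, -0.0827, 0.046]
ee_rot: [0.986, -0.111, -0.124, -0.014]
ft_force: [-0.1, 0.1, -1.7]
grip_width: 0.132
grasp_force: 68.2
```

In the tool's units: 0.002 m is 0.0033, 0.001 m is 0.0017.

Emit:
move_arm([
  {"delta_pos": [0.0003,0,0.0017],"turn": [0,0,0],"fingers": 1},
  {"delta_pos": [0.0008,0,0.0033],"turn": [0,0,0],"fingers": 1},
  {"delta_pos": [0.0008,0,0.0033],"turn": [0,0,0],"fingers": 1},
])

```text
clock: 9.57
position: [0.5182, -0.0827, 0.0456]
ee_rot: [0.986, -0.111, -0.124, -0.014]
ft_force: [-4.8, 0.6, 15.4]
grip_width: 0.13
grasp_force: 70.5
```

In the tool's units: -0.008 m is -0.0133, -0.005 m is -0.0083.

Emit:
move_arm([
  {"delta_pos": [-0.0003,-0.0033,-0.0013],"turn": [0,0,0],"fingers": 1},
  {"delta_pos": [-0.0003,-0.0083,-0.0013],"turn": [0,0,0],"fingers": 1},
  {"delta_pos": [-0.0003,-0.0133,-0.0013],"turn": [0,0,0],"fingers": 1},
  {"delta_pos": [-0.0003,-0.0133,-0.0013],"turn": [0,0,0],"fingers": 1},
])

```text
clock: 10.07
position: [0.5205, -0.0755, 0.0456]
ee_rot: [0.986, -0.111, -0.123, -0.013]
ft_force: [0.3, -3.6, 7.4]
grip_width: 0.134
grasp_force: 69.4
```

In the tool's units: -0.002 m is -0.0033, -0.001 m is -0.0017.

Emit:
move_arm([
  {"delta_pos": [0,-0.0017,0],"turn": [0,0,0],"fingers": 1},
  {"delta_pos": [0,-0.0033,0],"turn": [0,0,0],"fingers": 1},
  {"delta_pos": [0,-0.0033,0],"turn": [0,0,0],"fingers": 1},
])

```text
clock: 10.45
position: [0.5209, -0.074, 0.0457]
ee_rot: [0.986, -0.111, -0.123, -0.013]
ft_force: [-0.7, -4.4, 7.9]
grip_width: 0.129
grasp_force: 69.4
```

In the tool's units: -0.002 m is -0.0033, -0.001 m is -0.0017.

Emit:
move_arm([
  {"delta_pos": [0,-0.0017,0],"turn": [0,0,0],"fingers": 1},
  {"delta_pos": [0,-0.0033,0],"turn": [0,0,0],"fingers": 1},
  {"delta_pos": [0,-0.0033,0],"turn": [0,0,0],"fingers": 1},
])

```text
clock: 10.82
position: [0.5209, -0.0735, 0.0457]
ee_rot: [0.986, -0.112, -0.123, -0.012]
ft_force: [-1.9, -7.5, 9.5]
grip_width: 0.126
grasp_force: 69.6
```

In the tool's units: -0.001 m is -0.0017.

Emit:
move_arm([
  {"delta_pos": [0,-0.0017,0],"turn": [0,0,0],"fingers": 1},
  {"delta_pos": [0,-0.0017,0],"turn": [0,0,0],"fingers": 1},
  {"delta_pos": [0,-0.0017,0],"turn": [0,0,0],"fingers": 1},
  {"delta_pos": [0,-0.0017,0],"turn": [0,0,0],"fingers": 1},
])

```text
clock: 11.32
position: [0.5209, -0.0735, 0.0458]
ee_rot: [0.986, -0.112, -0.124, -0.012]
ft_force: [-3.3, -11.1, 10.1]
grip_width: 0.123
grasp_force: 69.8
```

```bash
python3 -c "
from h import *
o=get_obs(); print(o['position'],o['ee_rot'],o['ft_force'],o['torque'])"
```

```text
[ 0.52091614 -0.0734754   0.04576747] [ 0.98586912 -0.11245918 -0.12358043 -0.01195315] [ -3.26537334 -11.10299217  10.0657402 ] [-2.18723046  0.95795236  0.4275184 ]
```

The foot now bears on the long fence (about 11 N, stalled). I'll slide along it.

In the tool's units: 0.022 m is 0.0367, 0.019 m is 0.0317.

Emit:
move_arm([
  {"delta_pos": [0.005,0,-0.0013],"turn": [0,0,0],"fingers": 1},
  {"delta_pos": [0.0117,0,-0.003],"turn": [0,0,0],"fingers": 1},
  {"delta_pos": [0.0183,0,-0.0047],"turn": [0,0,0],"fingers": 1},
  {"delta_pos": [0.025,0,-0.0063],"turn": [0,0,0],"fingers": 1},
  {"delta_pos": [0.0317,0,-0.008],"turn": [0,0,0],"fingers": 1},
  {"delta_pos": [0.0367,0,-0.0093],"turn": [0,0,0],"fingers": 1},
  {"delta_pos": [0.0367,0,-0.0093],"turn": [0,0,0],"fingers": 1},
])

```text
clock: 12.2
position: [0.5402, -0.078, 0.0459]
ee_rot: [0.985, -0.112, -0.127, -0.012]
ft_force: [-17.4, -7.9, 20.4]
grip_width: 0.13
grasp_force: 70.9
```

In the tool's units: 0.004 m is 0.0067, -0.002 m is -0.0033.

Emit:
move_arm([
  {"delta_pos": [0,0,-0.0017],"turn": [0,0,0],"fingers": 1},
  {"delta_pos": [0.0033,0,-0.0025],"turn": [0,0,0],"fingers": 1},
  {"delta_pos": [0.0067,0,-0.0033],"turn": [0,0,0],"fingers": 1},
  {"delta_pos": [0.0067,0,-0.0033],"turn": [0,0,0],"fingers": 1},
])

```text
clock: 12.7
position: [0.5437, -0.0788, 0.046]
ee_rot: [0.985, -0.112, -0.128, -0.012]
ft_force: [-16.9, -7.7, 14.5]
grip_width: 0.133
grasp_force: 70.2
```

Run:
```python
from h import *
c=grab('scene'); cv2.imwrite('pics/s6.png',cv2.resize(c['color'][215:295,290:397],(798,597),interpolation=cv2.INTER_CUBIC)[...,::-1])
```

```text
(no output)
```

View pics/s6.png

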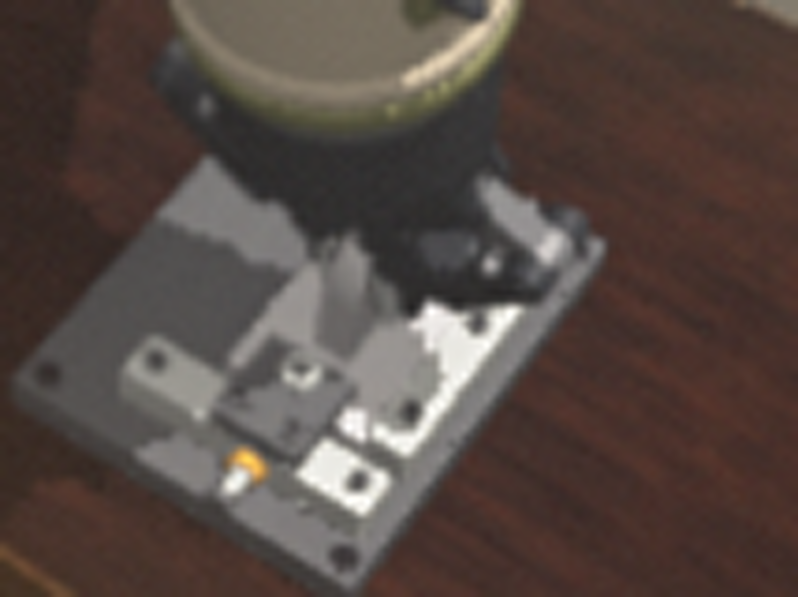

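The foot is along the long fence with its square end entering under the leaf. I'll keep going.

In the tool's units: 0.006 m is 0.01, 0.004 m is 0.0067.

Emit:
move_arm([
  {"delta_pos": [0.0033,-0.0005,-0.001],"turn": [0,0,0],"fingers": 1},
  {"delta_pos": [0.0067,-0.0008,-0.002],"turn": [0,0,0],"fingers": 1},
  {"delta_pos": [0.01,-0.0012,-0.003],"turn": [0,0,0],"fingers": 1},
  {"delta_pos": [0.01,-0.0012,-0.003],"turn": [0,0,0],"fingers": 1},
])

```text
clock: 13.25
position: [0.5492, -0.08, 0.0461]
ee_rot: [0.985, -0.112, -0.129, -0.012]
ft_force: [-20.0, -9.0, 15.8]
grip_width: 0.131
grasp_force: 70.2
```

In the tool's units: 0.003 m is 0.005, 0.002 m is 0.0033.

Emit:
move_arm([
  {"delta_pos": [0.0017,0,-0.0007],"turn": [0,0,0],"fingers": 1},
  {"delta_pos": [0.0033,0,-0.0012],"turn": [0,0,0],"fingers": 1},
  {"delta_pos": [0.005,0,-0.0017],"turn": [0,0,0],"fingers": 1},
  {"delta_pos": [0.005,0,-0.0017],"turn": [0,0,0],"fingers": 1},
])

```text
clock: 13.75
position: [0.5503, -0.0802, 0.0462]
ee_rot: [0.985, -0.112, -0.131, -0.012]
ft_force: [-28.8, -6.4, 20.8]
grip_width: 0.131
grasp_force: 70.4
```

In the tool's units: 0.0014 m is 0.0023, 0.0007 m is 0.0012.

Emit:
move_arm([
  {"delta_pos": [0.0012,-0.0005,-0.0005],"turn": [0,0,0],"fingers": 1},
  {"delta_pos": [0.0023,-0.001,-0.001],"turn": [0,0,0],"fingers": 1},
  {"delta_pos": [0.0023,-0.001,-0.001],"turn": [0,0,0],"fingers": 1},
  {"delta_pos": [0.0023,-0.001,-0.001],"turn": [0,0,0],"fingers": 1},
])

```text
clock: 14.25
position: [0.5504, -0.0802, 0.0463]
ee_rot: [0.985, -0.112, -0.133, -0.011]
ft_force: [-35.2, -7.0, 23.9]
grip_width: 0.128
grasp_force: 70.7
```

Run:
```python
from h import *
c=grab('scene'); cv2.imwrite('pics/s7.png',cv2.resize(c['color'][235:295,300:380],(800,600),interpolation=cv2.INTER_CUBIC)[...,::-1])
o=get_obs(); print(o['position'],o['ee_rot'],o['ft_force'],o['torque'],o['tau'])
```

```text
[ 0.55047872 -0.0801652   0.04637139] [ 0.98474117 -0.11222121 -0.13252229 -0.01136099] [-35.29057291  -7.89246801  24.01453355] [-1.42069022  7.96478829  0.58434817] [ -7.22163767 -62.89485455 -10.81813753 -43.67582917  -2.10417241
 -11.64215863   0.19081252]
```

View pics/s7.png

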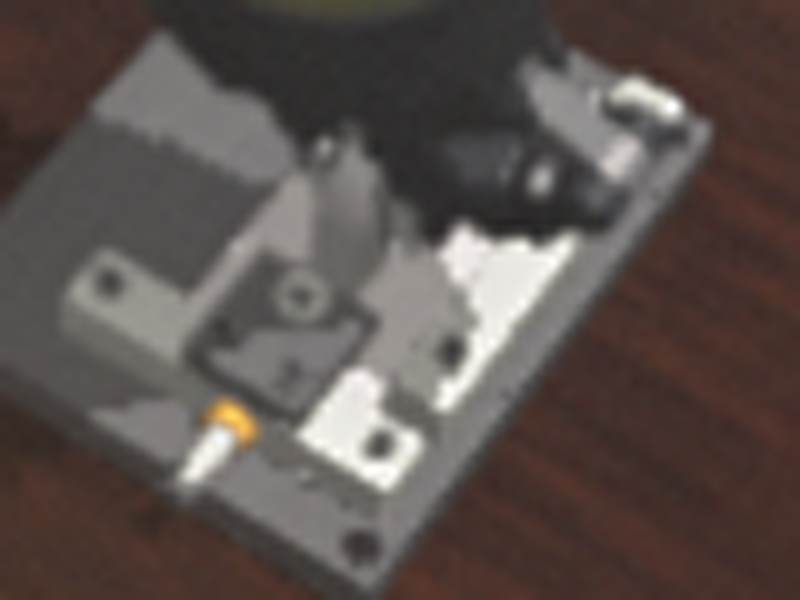

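The pin's tail now sticks out of the back of the end fence by about 8 mm more, and the foot has stalled against the end fence. I'll add a little push towards the long fence and let it settle.

In the tool's units: -0.0008 m is -0.0013, -0.0004 m is -0.0007.

Emit:
move_arm([
  {"delta_pos": [0,-0.0007,0],"turn": [0,0,0],"fingers": 1},
  {"delta_pos": [0,-0.0013,0],"turn": [0,0,0],"fingers": 1},
  {"delta_pos": [0,-0.0013,0],"turn": [0,0,0],"fingers": 1},
  {"delta_pos": [0,-0.0013,0],"turn": [0,0,0],"fingers": 1},
  {"delta_pos": [0,-0.0013,0],"turn": [0,0,0],"fingers": 1},
  {"delta_pos": [0,-0.0013,0],"turn": [0,0,0],"fingers": 1},
])

```text
clock: 15.05
position: [0.5505, -0.0802, 0.0464]
ee_rot: [0.985, -0.113, -0.133, -0.011]
ft_force: [-34.6, -9.6, 24.0]
grip_width: 0.131
grasp_force: 70.8
```

```bash
python3 -c "
from workcell import hand_in
print(hand_in())"
```

```text
the job is handed in; nothing more can be done
None
```

I handed the job in with the bracket gripped and pressed into the jig corner against both fences and the ejector pin pushed in, going by the last picture and the stalled forces (the hand-in gave no verdict); the bottle, tin and ring clamp were left alone.

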